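Nest the salvaged power-supply parts

TASK

Four parts salvaged from a power supply stand on the repair bench among four nest plates: put each part upright into the recess that matches its outline (square coil block, oblong heat sink, large and small round capacitors), sitting flat on the recess floor. Set them down rather than dropping them, do not tip any over, and leave the solder spool and the screwdriver where they are.

Things in the scene. Friction and masses are not known exactly. Their poses are not given: they have to be found in the camera images.
- coil_mid (a point): Green square coil block with a copper-coloured top and a 14 mm square hole through it from above, 42 x 42 mm and 50 mm tall, about 160 g. Loose, stands upright on the bench at the start. Point: its centre, half-way up; z up along its height, x and y square to its sides.
- sink_mid (a point): Bare aluminium heat sink with five upright fins along its length, 60 mm long (x), 25 mm wide (y) and 50 mm tall, about 110 g. The two outermost fins form its long flat side faces and are stiff enough to grip. Loose, stands upright on the bench at the start. Point: its centre, half-way up; z up along its height.
- bigcap_mid (a point): Large capacitor: black upright cylinder with an aluminium top scored with a cross, 42 mm diameter, 60 mm tall, about 110 g. Loose, stands upright on the bench at the start. Point: its centre, half-way up; z up along its height.
- smallcap_mid (a point): Small capacitor: the same look, black upright cylinder with aluminium top scored with a cross, 25 mm diameter, 50 mm tall, about 40 g. Loose, stands upright on the bench at the start. Point: its centre, half-way up; z up along its height.
- square_floor (a point): Black plastic nest plate fixed to the bench, 96 x 78 x 6 mm, with a white-floored recess 4 mm deep in its middle: a square, 58 x 58 mm, sides parallel to the plate's. All four plates look alike but for the recess. Point: centre of the recess floor, 2 mm above the bench; the rim is 4 mm higher. x runs along the plate's long (96 mm) side, y along its 78 mm side, z up.
- oblong_floor (a point): Black plastic nest plate fixed to the bench, 96 x 78 x 6 mm, with a white-floored recess 4 mm deep in its middle: an oblong, 76 mm along x by 41 mm along y. All four plates look alike but for the recess. Point: centre of the recess floor, 2 mm above the bench; the rim is 4 mm higher. x runs along the plate's long (96 mm) side, y along its 78 mm side, z up.
- biground_floor (a point): Black plastic nest plate fixed to the bench, 96 x 78 x 6 mm, with a white-floored recess 4 mm deep in its middle: a large circle, 58 mm diameter. All four plates look alike but for the recess. Point: centre of the recess floor, 2 mm above the bench; the rim is 4 mm higher. x runs along the plate's long (96 mm) side, y along its 78 mm side, z up.
- smallround_floor (a point): Black plastic nest plate fixed to the bench, 96 x 78 x 6 mm, with a white-floored recess 4 mm deep in its middle: a small circle, 41 mm diameter. All four plates look alike but for the recess. Point: centre of the recess floor, 2 mm above the bench; the rim is 4 mm higher. x runs along the plate's long (96 mm) side, y along its 78 mm side, z up.
- spool_mid (a point): Solder spool, yellow flanges, 58 mm diameter, 40 mm tall, standing on its flange at the right (-y) edge of the work; loose, a bystander. Point: its centre.
- driver_grip (a point): Screwdriver lying on the bench at the left (+y) edge of the work, roughly along x, handle towards the robot; loose, a bystander. Point: the middle of its handle.
There are look-alikes about, which are no part of the job. What is shaped like the part that bears oblong_floor but blue or turquoise is not meant.

How it is judged:
At the end, for the whole second after the job is handed in: Each part is in its own matching recess, centre within 12 mm of the recess centre horizontally, resting on the recess floor (height within 3 mm), upright within about 3 degrees, and at rest (horizontal distance between coil_mid and square_floor below 0.012 m and z of coil_mid in the frame of square_floor between 0.022 and 0.028 m and angle between each of coil_mid, sink_mid, bigcap_mid, smallcap_mid's own z axis and vertical below 0.06 rad and linear speed of each of coil, sink, bigcap, smallcap below 0.02 m/s and angular speed of each of coil, sink, bigcap, smallcap below 0.2 rad/s and horizontal distance between sink_mid and oblong_floor below 0.012 m and z of sink_mid in the frame of oblong_floor between 0.022 and 0.028 m and horizontal distance between bigcap_mid and biground_floor below 0.012 m and z of bigcap_mid in the frame of biground_floor between 0.027 and 0.033 m and horizontal distance between smallcap_mid and smallround_floor below 0.012 m and z of smallcap_mid in the frame of smallround_floor between 0.022 and 0.028 m); the robot touches nothing.
It fails at once if a part is dropped or flung: it moves faster than 0.7 m/s while the fingers do not touch it ((linear speed of coil above 0.7 m/s and contact force between coil and the fingers below 0.01 N) or (linear speed of sink above 0.7 m/s and contact force between sink and the fingers below 0.01 N) or (linear speed of bigcap above 0.7 m/s and contact force between bigcap and the fingers below 0.01 N) or (linear speed of smallcap above 0.7 m/s and contact force between smallcap and the fingers below 0.01 N)).
It fails at once if a part is tipped over (leans more than 57 degrees) (angle between any of coil_mid, sink_mid, bigcap_mid, smallcap_mid's own z axis and vertical above 1 rad).
It fails at once if the solder spool or the screwdriver is moved by more than 30 mm (distance of any of spool_mid, driver_grip from where it was at the start of the episode above 0.03 m).
It also fails if it takes over 99 s, if anything falls off the work surface, if the arm or the gripper's body presses on something with over 40 N, if the wrist force passes 120 N, or if a joint passes its speed limit or range.

ROBOT

A 7-joint arm with a two-finger parallel gripper is mounted at the origin on the work surface. World frame = base frame: x ahead of the robot, y to its left, z up, the work surface at z = 0. Lengths are in m, angles in rad, forces in N, time in s.
With the tool pointing down it reaches from about 0.4 to 0.9 m from the base axis. Payload 5.5 kg.
Tool frame: the origin (TCP) lies at the very end of the fingers, on their centre line; the grasp point (between the pads) lies 19 mm behind it (arm.tcp_to_grasp is the distance from the TCP to the grasp point, in m); x points along the fingers, z is the direction in which the jaws open and shut, and the axes are right-handed (so a half turn about x gives the same grasp; the last joint's range is limited). The gripper opens to 85 mm and grips with 20 to 120 N. Pads are 22 mm wide; open, the fingers measure 114 mm over their backs; the gripper's body (76 mm by 85 mm) begins 54 mm behind the grasp point. The pads swing forward as they close: fully open they stand 13 mm farther back than shut.
Start: joints at [1.504, 0.501, -0.427, 1.55, 0.221, 1.138, -0.21], TCP at [0.211, -0.615, 0.231] pointing down, gripper open.
Joint ranges: [-2.88, 2.88], [-0.31, 2.03], [-1.54, 1.56], [0.2, 2.42], [-1.41, 4.55], [0.19, 2.02], [-2.57, 2.57]. Speed limits (rad/s): [2.57, 2.57, 3.14, 3.14, 3.14, 3.14, 3.14].

INTERFACE

Orientations are given as a rotation vector (axis times angle).
In Python, from plant import arm, eyes, hand_in gives the robot as it stands.
- The arm moves only by the shell command python3 -m jog 'ROWS' [FORCE]. ROWS is text: rows parted by semicolons, each of 7 numbers parted by spaces: the shift along the world's x, y, z in cm, then the turn, a rotation vector about the world's x, y, z in rad, then the closure, from 0 (fully open) to 1 (shut). A call has 1 to 10 rows; each row shifts and turns the commanded pose from where the row before left it; what a row does not reach is not made up. A row lasts 1/8 s, in which the tool goes at most 62.5 mm and 10.7 degrees, less where a joint would pass 70% of its speed; a pose out of reach is approached as far as the arm can. A call with a gripper value outside its range is refused whole. The fingers move at their own pace and stop on an object; FORCE is the grip in N (left out, the last holds). Time passes only in rows, so rows that do not move let the fingers close. It gives the time, the measured TCP pose, the force and the opening at its end, in the units of the state.
- arm.get_state(): the state, without advancing time (a new reading comes with each control period).
- eyes.camera(name): name is "side" or "top"; returns the picture (384x512x3 uint8, red, green, blue); there is no depth.
- eyes.camera_model(name): a dict with "intrinsics" (3x3 intrinsics, pixels), "k1" (the pictures are not rectified: a ray, as slopes to the right and down, at radius r is drawn at 1 + k1 r^2 times it, then the intrinsics apply), "R" (3x3) and "t" (3): a world point X has camera coordinates R X + t. Camera axes: x right, y down, z forward; pixel columns grow to the right and rows downward; lengths in m; the calibration is good to about 2 mm. A picture is of the moment at which its call begins. camera_model takes no time and is no camera call.
- hand_in(): hands the job in, once; it reports no verdict.
The state is a dict: "time": time; "joint_positions": joint angles; "joint_velocities": joint speeds; "tau": joint torques, N m; "tcp_pos": TCP position; "eef_rot": TCP orientation; "wrist_force": force on the tool from outside, world axes, zero at the start; "moment": the same for the moment, N m; "gripper_width": opening from 0.0 (shut) to 1.0 (fully open).
Only numpy, scipy, OpenCV 4.12 (cv2) and the standard library are available. Lean on these libraries where they do the work, as an engineer would, in place of code of your own. Each camera call takes 0.05 s, during which the arm holds its last target. There are 200 camera calls.

## Working session

There is one attempt and no reset: what is moved stays moved. The work goes in short steps, Python scripts to look and compute and a shell command to move; the robot and the scene stay as the last step left them, time stands still between calls to the robot, and variables do not carry over. Pictures are saved under pics/ and viewed, about 12 in all and at most 16, crops included, and the job is handed in when it is done.

```bash
ls; mkdir -p pics
python3 - <<'E'
from plant import arm, eyes
import cv2, numpy as np
np.set_printoptions(precision=4,suppress=True)
for n in("top","side"):
    im=eyes.camera(n); cv2.imwrite(f"pics/{n}0.png",im[:,:,::-1]); 
    cv2.imwrite(f"pics/{n}0v.png",cv2.resize(im[:,:,::-1],(800,600),interpolation=cv2.INTER_CUBIC))
    m=eyes.camera_model(n); print(n,m, -np.array(m['R']).T@m['t'])
print(arm.get_state(),arm.tcp_to_grasp)
E
```

```text
pics
top {'intrinsics': array([[409.5585,   0.    , 261.2949],
       [  0.    , 409.5585, 189.5142],
       [  0.    ,   0.    ,   1.    ]]), 'k1': -0.03484929901615182, 'R': array([[ 0.0026, -1.    ,  0.0063],
       [-0.9766, -0.0039, -0.2152],
       [ 0.2152, -0.0055, -0.9766]]), 't': array([0.0022, 0.53  , 0.967 ])} [0.3095 0.0096 1.0583]
side {'intrinsics': array([[498.7324,   0.    , 261.9366],
       [  0.    , 498.7324, 185.2718],
       [  0.    ,   0.    ,   1.    ]]), 'k1': 0.013480091524722319, 'R': array([[-0.9998, -0.0149, -0.0105],
       [ 0.    ,  0.5732, -0.8194],
       [ 0.0182, -0.8193, -0.5731]]), 't': array([0.521 , 0.0552, 1.219 ])} [0.4988 0.9748 0.7493]
{'time': 0.1, 'joint_positions': array([ 1.5042,  0.5018, -0.4268,  1.5514,  0.2208,  1.1383, -0.2103]), 'joint_velocities': array([ 0.0006, -0.0018,  0.0004, -0.0012,  0.0016, -0.0008,  0.0002]), 'tau': array([ -0.0112, -57.0819,  -5.8385, -28.1752,   0.0106,   0.0055,
        -0.    ]), 'tcp_pos': array([ 0.2103, -0.6144,  0.2304]), 'eef_rot': array([ 0.9639,  1.3488, -0.9622]), 'wrist_force': array([-0.3069, -0.1809,  0.122 ]), 'moment': array([-0.0036, -0.0317, -0.003 ]), 'gripper_width': 0.9958016748890042} 0.0187
```

View pics/top0v.png

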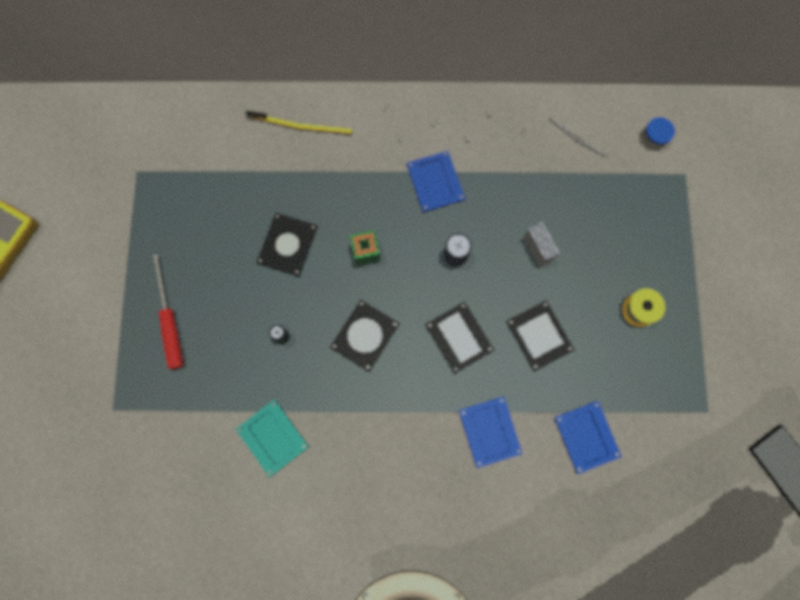

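View pics/side0v.png

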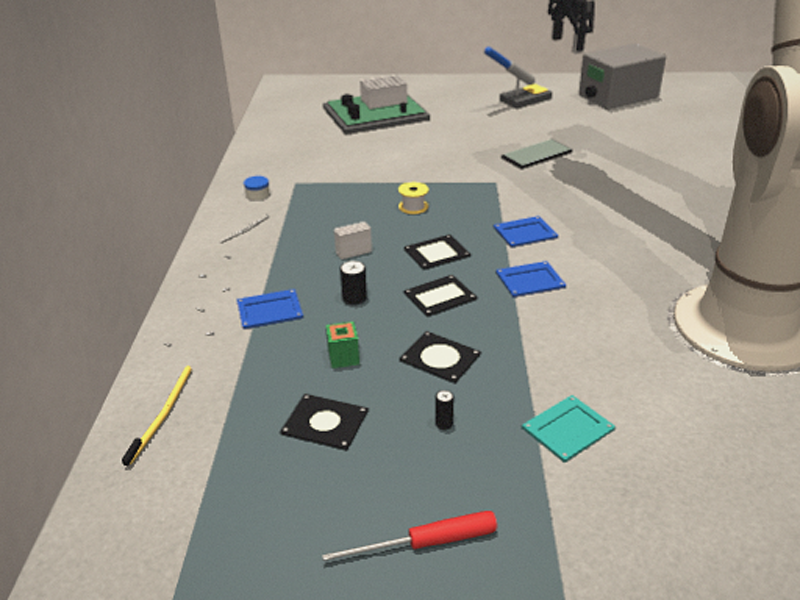

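Top view (800x600 px): the black plates are small round (287,244), large round (365,335), oblong (459,337) and square (540,335). The parts are coil (365,246), big cap (457,245), sink (541,243) and small cap (278,333). The oblong look-alikes to reject are blue at (435,181), (490,432) and (588,437), and turquoise at (272,438). The bystanders are the spool (645,305) and the driver (170,335).

```bash
cat > h.py <<'E'
import cv2, numpy as np
from plant import arm, eyes
np.set_printoptions(precision=4,suppress=True)
def ray(name,px,z):
    m=eyes.camera_model(name);K=m['intrinsics'];R=np.array(m['R']);t=np.array(m['t'])
    px=np.atleast_2d(px).astype(float)
    d=(px-[K[0,2],K[1,2]])/[K[0,0],K[1,1]]
    s=d.copy()
    for _ in range(8): s=d/(1+m['k1']*(s**2).sum(1,keepdims=True))
    D=np.c_[s,np.ones(len(s))]@R; c=-R.T@t
    return (c+D*((z-c[2])/D[:,2:]))[:,:2]
def comp(mask,seed,win=24):
    x,y=seed; w=np.zeros_like(mask); w[y-win:y+win,x-win:x+win]=mask[y-win:y+win,x-win:x+win]
    cs,_=cv2.findContours(w,cv2.RETR_EXTERNAL,cv2.CHAIN_APPROX_NONE)
    cs=[c for c in cs if cv2.contourArea(c)>12]
    return min(cs,key=lambda c:-cv2.contourArea(c)+20*abs(cv2.pointPolygonTest(c,(x,y),True))) if cs else None
S={'top':dict(square=(346,214,.002),oblong=(294,216,.002),biground=(234,214,.002),smallround=(184,156,.002),coil=(234,157,.05),sink=(346,156,.05),bigcap=(293,157,.06),smallcap=(178,213,.05)),
 'side':dict(square=(280,161,.002),oblong=(282,189,.002),biground=(282,228,.002),smallround=(208,269,.002),coil=(219,212,.05),sink=(225,148,.05),bigcap=(225,172,.06),smallcap=(284,254,.05))}
def mask(im,k):
    a=im.astype(int);r,g,b=a[...,0],a[...,1],a[...,2];v=a.max(2);sat=v-a.min(2)
    if k=='coil': m=(r>g+25)
    elif k in('sink','bigcap','smallcap'): m=(v>105)&(sat<45)
    else: m=(v>115)&(sat<60)
    return m.astype(np.uint8)*255
E
python3 - <<'E'
from h import *
for n in('top','side'):
    im=cv2.imread(f'pics/{n}0.png')[:,:,::-1]; vis=im[:,:,::-1].copy(); vis=cv2.resize(vis,None,fx=3,fy=3,interpolation=cv2.INTER_CUBIC)
    for k,(x,y,z) in S[n].items():
        c=comp(mask(im,k),(x,y))
        if c is None: print(n,k,'none',im[y,x]);continue
        cv2.drawContours(vis,[c*3+1],-1,(0,0,255),1)
        w=(1000*ray(n,c[:,0],z)).astype(np.float32)
        M=cv2.moments(w.reshape(-1,1,2)); (cx,cy),(a,b),an=cv2.minAreaRect(w)
        print(n,k,'area ctr %.0f %.0f'%(M['m10']/M['m00'],M['m01']/M['m00']),'rect %.0f %.0f size %.0f %.0f ang %.0f'%(cx,cy,a,b,an))
    y0,y1,x0,x1=(120,245,150,380) if n=='top' else (130,300,170,330)
    cv2.imwrite(f'pics/{n}1.png',vis[y0*3:y1*3,x0*3:x1*3])
E
```

```text
top square area ctr 477 -216 rect 477 -216 size 60 58 ang 28
top oblong area ctr 473 -81 rect 473 -81 size 77 42 ang 30
top biground area ctr 476 77 rect 475 77 size 55 57 ang 0
top smallround area ctr 634 213 rect 634 215 size 40 38 ang 2
top coil area ctr 620 77 rect 620 77 size 30 30 ang 10
top sink area ctr 602 -207 rect 617 -212 size 121 118 ang 88
top bigcap area ctr 603 -75 rect 614 -76 size 121 120 ang 90
top smallcap area ctr 457 178 rect 473 194 size 118 84 ang 0
side square area ctr 475 -236 rect 474 -224 size 250 142 ang 90
side oblong area ctr 472 -12 rect 472 -29 size 121 96 ang 0
side biground area ctr 470 14 rect 473 26 size 116 78 ang 0
side smallround area ctr 638 157 rect 637 165 size 104 67 ang 8
side coil area ctr 619 80 rect 619 80 size 31 32 ang 11
side sink area ctr 628 -219 rect 632 -216 size 140 260 ang 2
side bigcap area ctr 618 -93 rect 620 -79 size 127 221 ang 2
side smallcap area ctr 473 223 rect 471 215 size 102 140 ang 0
```

View pics/top1.png

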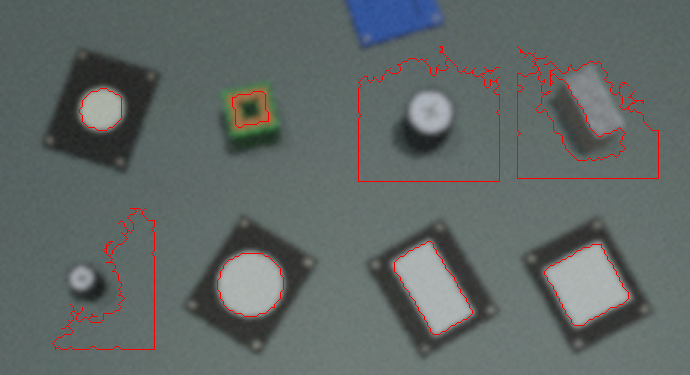

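View pics/side1.png

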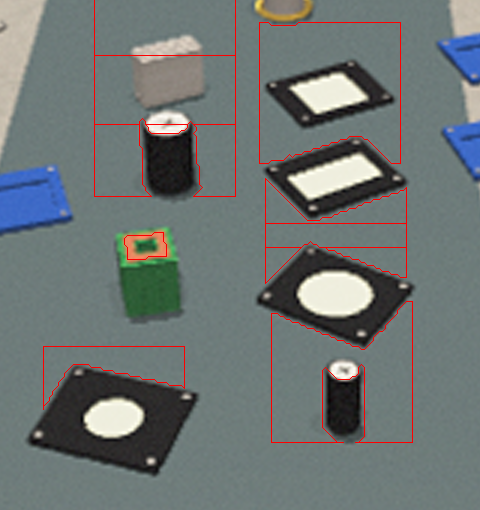

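The crops show the choice is right: the oblong plate is black with a white floor, unlike the blue and turquoise ones. The mat leaks into some of the masks, so I'll tighten those.

```bash
python3 - <<'E'
import re
s=open('h.py').read()
i=s.index("    elif k in(")
s=s[:i]+"""    elif k=='sink': m=(r>=g-4)&(v>(135 if top else 125))
    else: m=(r>g-12)&(v>(120 if top else 165))
    return m.astype(np.uint8)*255
"""
s=s.replace("def mask(im,k):","def mask(im,k,top):")
s=s.replace("def mask","""def measure(n,im,k,seed=None,win=24):
    x,y,z=S[n][k]; x,y=seed or (x,y)
    c=comp(mask(im,k,n=='top'),(x,y),win)
    if c is None: print(n,k,'none',im[y-6:y+6,x-6:x+6].mean((0,1)),im[y,x-25]); return None
    w=(1000*ray(n,c[:,0],z)).astype(np.float32)
    M=cv2.moments(w.reshape(-1,1,2)); (cx,cy),(a,b),an=cv2.minAreaRect(w)
    print(n,k,'ctr %.0f %.0f'%(M['m10']/M['m00'],M['m01']/M['m00']),'rect %.0f %.0f size %.0f %.0f ang %.0f'%(cx,cy,a,b,an))
    return c
def mask""",1)
open('h.py','w').write(s)
E
python3 - <<'E'
from h import *
V=[]
for n in('top','side'):
    im=cv2.imread(f'pics/{n}0.png')[:,:,::-1]; vis=cv2.resize(im[:,:,::-1].copy(),None,fx=3,fy=3,interpolation=cv2.INTER_CUBIC)
    for k in S[n]:
        c=measure(n,im,k)
        if c is not None: cv2.drawContours(vis,[c*3+1],-1,(0,0,255),1)
    y0,y1,x0,x1=(120,245,155,380) if n=='top' else (135,205,205,325)
    V.append(cv2.copyMakeBorder(vis[y0*3:y1*3,x0*3:x1*3],0,0,0,675-3*(x1-x0),0))
cv2.imwrite('pics/m2.png',np.vstack(V))
E
```

```text
top square ctr 477 -216 rect 477 -216 size 58 58 ang 27
top oblong ctr 473 -81 rect 473 -80 size 76 42 ang 30
top biground ctr 476 77 rect 475 76 size 55 55 ang 0
top smallround ctr 634 213 rect 634 213 size 39 35 ang 3
top coil ctr 620 77 rect 620 77 size 30 30 ang 10
top sink ctr 629 -218 rect 627 -218 size 53 21 ang 27
top bigcap ctr 616 -77 rect 616 -76 size 34 36 ang 0
top smallcap ctr 473 215 rect 473 215 size 15 18 ang 0
side square ctr 475 -215 rect 475 -215 size 56 52 ang 27
side oblong ctr 472 -80 rect 472 -80 size 73 36 ang 30
side biground ctr 475 78 rect 475 78 size 56 47 ang 0
side smallround ctr 633 215 rect 633 215 size 38 37 ang 39
side coil ctr 619 80 rect 619 80 size 31 32 ang 11
side sink ctr 621 -179 rect 620 -179 size 63 112 ang 8
side bigcap ctr 614 -75 rect 614 -76 size 32 33 ang 90
side smallcap ctr 472 217 rect 472 217 size 17 17 ang 54
```

View pics/m2.png

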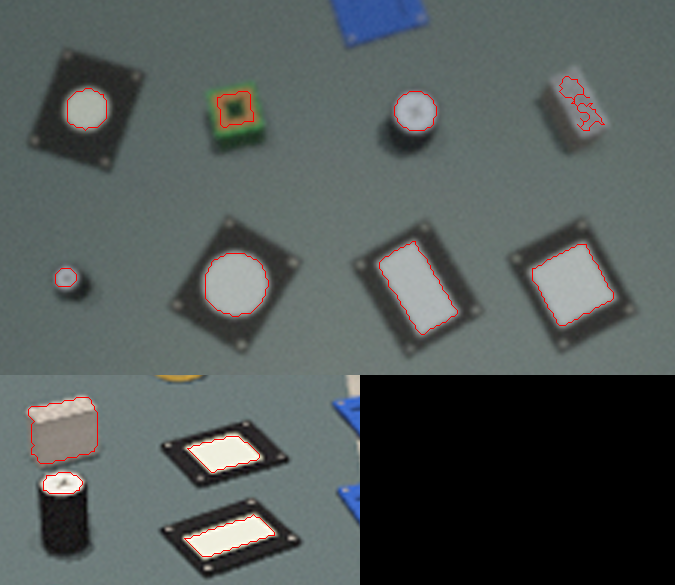

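```bash
cat >> h.py <<'E'
def tool():
    from scipy.spatial.transform import Rotation as Ro
    s=arm.get_state(); R=Ro.from_rotvec(s['eef_rot']).as_matrix()
    print('t %.2f tcp %s x-axis %s jaw ang %.1f deg, width %.2f F %s q7 %.2f'%(s['time'],s['tcp_pos'],R[:,0],np.degrees(np.arctan2(R[1,2],R[0,2])),s['gripper_width'],s['wrist_force'],s['joint_positions'][6]))
E
python3 - <<'E'
from h import *
tool()
t=np.array([(551,80),(576,67),(607,127),(583,140)])/3+[155,120]
s=np.array([(27,32),(90,22),(98,33),(32,45)])/3+[205,135]
for n,p in(('top',t),('side',s)):
    w=1000*ray(n,p,.05); print(n,w.round(0).tolist(),w.mean(0),cv2.minAreaRect(w.astype(np.float32)))
E
```

```text
t 0.10 tcp [ 0.2103 -0.6144  0.2304] x-axis [-0.0005  0.0017 -1.    ] jaw ang -71.1 deg, width 1.00 F [-0.3069 -0.1809  0.122 ] q7 -0.21
top [[646.0, -196.0], [658.0, -218.0], [604.0, -243.0], [592.0, -221.0]] [ 625.1645 -219.5352] ((625.236083984375, -219.79129028320312), (60.5418586730957, 25.156320571899414), 25.305330276489258)
side [[656.0, -216.0], [599.0, -234.0], [591.0, -214.0], [650.0, -193.0]] [ 624.0214 -214.1315] ((624.3069458007812, -214.6417236328125), (62.601654052734375, 24.165939331054688), 19.875715255737305)
```

Both views agree on every part to within about 5 mm, and the sink's top face measures 60x25, as given. Starting with the sink at (0.625,-0.217), jaw at -66°.

```bash
python3 -m jog '3 2.9 0 0 0 0.01 0;4 3.8 0 0 0 0.01 0;4 3.8 0 0 0 0.01 0;4 3.8 0 0 0 0.01 0;4.2 4 0 0 0 0.01 0;4.2 4 0 0 0 0.01 0;4.2 4 0 0 0 0.01 0;4.2 4 0 0 0 0.01 0;4.2 4 0 0 0 0 0;3 3 0 0 0 0 0'; python3 -m jog '2.5 2.4 -1 0 0 0 0;0 0 -3 0 0 0 0;0 0 -3 0 0 0 0;0 0 -3 0 0 0 0;0 0 0 0 0 0 0;0 0 0 0 0 0 0'; python3 -c "
from h import *
tool()
im=eyes.camera('side');cv2.imwrite('pics/s3.png',cv2.resize(im[60:240,150:390,::-1],None,fx=3,fy=3,interpolation=cv2.INTER_CUBIC))"
```

```text
time: 1.35
tcp_pos: [0.6021, -0.239, 0.2309]
eef_rot: [0.901, 1.377, -0.9]
wrist_force: [-0.2, -1.2, -0.2]
gripper_width: 1.002
time: 2.1
tcp_pos: [0.6261, -0.218, 0.1321]
eef_rot: [0.903, 1.375, -0.902]
wrist_force: [1.3, -0.1, -0.3]
gripper_width: 0.998
t 2.10 tcp [ 0.6261 -0.218   0.1321] x-axis [ 0.0009  0.     -1.    ] jaw ang -66.5 deg, width 1.00 F [ 1.3005 -0.1019 -0.3434] q7 -1.15
```

View pics/s3.png

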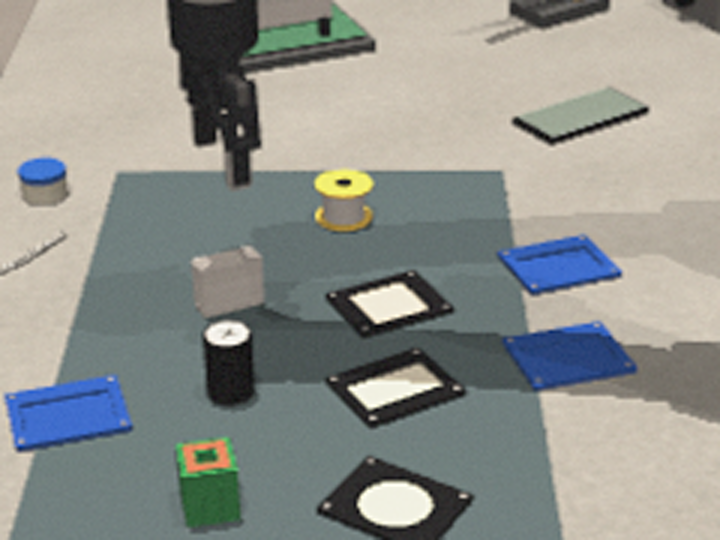

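The gripper is lined up over the sink (px 228,280), with the near finger on its near side. Descending and gripping.

```bash
python3 -m jog '0 0 -2 0 0 0 0;0 0 -3 0 0 0 0;0 0 -3 0 0 0 0;0 0 -2 0 0 0 0;0 0 -1.5 0 0 0 0;0 0 0 0 0 0 0;0 0 0 0 0 0 0'; python3 -m jog '0 0 0 0 0 0 0.6;0 0 0 0 0 0 0.7;0 0 0 0 0 0 0.8;0 0 0 0 0 0 0.9;0 0 0 0 0 0 1;0 0 0 0 0 0 1;0 0 0 0 0 0 1;0 0 0 0 0 0 1' 40; python3 -m jog '0 0 0.5 0 0 0 1;0 0 1.5 0 0 0 1;0 0 2 0 0 0 1;0 0 2 0 0 0 1;0 0 0 0 0 0 1;0 0 0 0 0 0 1'
python3 -c "
from h import *
tool()
a=eyes.camera('side')[60:240,150:390,::-1];cv2.imwrite('pics/s4.png',cv2.resize(a,None,fx=3,fy=3,interpolation=cv2.INTER_CUBIC))"
```

```text
time: 3.02
tcp_pos: [0.6264, -0.2181, 0.0172]
eef_rot: [0.902, 1.374, -0.902]
wrist_force: [1.3, 1.0, 0.3]
gripper_width: 1.0
time: 4.03
tcp_pos: [0.6258, -0.2181, 0.0167]
eef_rot: [0.902, 1.375, -0.902]
wrist_force: [-0.5, 0.2, 5.2]
gripper_width: 0.291
time: 4.78
tcp_pos: [0.6253, -0.2181, 0.0764]
eef_rot: [0.902, 1.375, -0.903]
wrist_force: [-0.7, -0.7, -1.4]
gripper_width: 0.289
t 4.78 tcp [ 0.6253 -0.2181  0.0764] x-axis [-0.     -0.0003 -1.    ] jaw ang -66.5 deg, width 0.29 F [-0.6649 -0.7326 -1.448 ] q7 -1.18
```

View pics/s4.png

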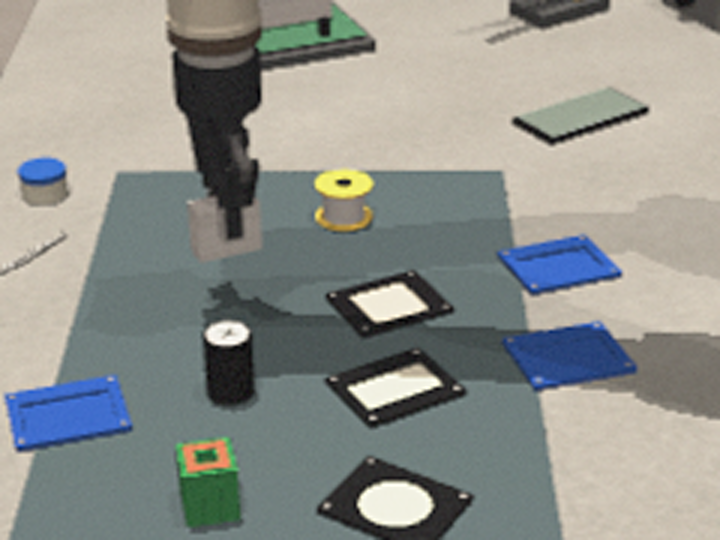

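The sink is held level: opening 0.29, about 25 mm as expected. Carrying it over to the oblong plate.

```bash
python3 -m jog '-1 1 1 0 0 0.02 1;-2 1.75 0 0 0 0.02 1;-2.5 2.2 0 0 0 0.02 1;-2.5 2.2 0 0 0 0.02 1;-2.5 2.2 0 0 0 0.02 1;-2.5 2.2 0 0 0 0.015 1;-1.5 1.5 0 0 0 0 1;-0.7 0.7 0 0 0 0 1;0 0 0 0 0 0 1;0 0 0 0 0 0 1'
cat > look.py <<'E'
import sys
from h import *
n,y0,y1,x0,x1,out=sys.argv[1],*map(int,sys.argv[2:6]),sys.argv[6]
tool(); im=eyes.camera(n); cv2.imwrite('pics/raw_'+out,im[:,:,::-1])
cv2.imwrite('pics/'+out,cv2.resize(im[y0:y1,x0:x1,::-1],None,fx=4,fy=4,interpolation=cv2.INTER_CUBIC))
E
python3 look.py side 110 240 200 340 s5.png
```

```text
time: 6.08
tcp_pos: [0.4744, -0.0811, 0.0865]
eef_rot: [0.815, 1.412, -0.815]
wrist_force: [-0.2, 0.2, -1.1]
gripper_width: 0.293
t 6.08 tcp [ 0.4744 -0.0811  0.0865] x-axis [ 0.001  -0.0003 -1.    ] jaw ang -60.0 deg, width 0.29 F [-0.1836  0.2496 -1.1431] q7 -1.28
```

View pics/s5.png

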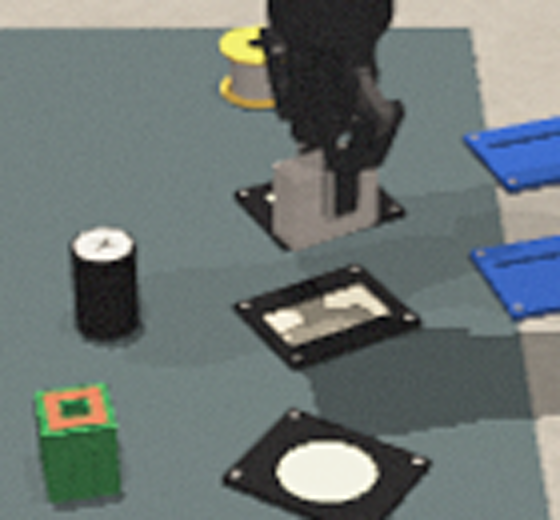

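```bash
python3 -c "
from h import *
p=np.array([(289,250),(379,225)])/4+[200,110]
w=ray('side',p,.070)*1000;d=(w[0]-w[1]);L=np.hypot(*d);d/=L;n=np.array([-d[1],d[0]]);print(w,L,np.degrees(np.arctan2(d[1],d[0])));m=w.mean(0);print(m+12.5*n,m-12.5*n)"
```

```text
[[495.7108 -51.2189]
 [439.1844 -79.5759]] 63.240459218011196 26.641081782190795
[461.8426 -54.2245] [473.0526 -76.5703]
```

The sink measures (473,-77) against a target of (473,-80), which is within tolerance. Lowering it.

```bash
python3 -m jog '0 0 -1.5 0 0 0 1;0 0 -2 0 0 0 1;0 0 -1.5 0 0 0 1;0 0 -1 0 0 0 1;0 0 -0.4 0 0 0 1;0 0 -0.3 0 0 0 1;0 0 0 0 0 0 1;0 0 0 0 0 0 1'; python3 -c "
from h import *
tool()"
```

```text
time: 7.12
tcp_pos: [0.4739, -0.0805, 0.0197]
eef_rot: [0.815, 1.412, -0.814]
wrist_force: [0.3, 0.0, -1.4]
gripper_width: 0.285
t 7.12 tcp [ 0.4739 -0.0805  0.0197] x-axis [ 0.0008 -0.0002 -1.    ] jaw ang -59.9 deg, width 0.29 F [ 0.2887  0.047  -1.4143] q7 -1.38
```

```bash
python3 -m jog '0 0 -0.1 0 0 0 1;0 0 -0.1 0 0 0 1;0 0 0 0 0 0 1'; python3 -m jog '0 0 0 0 0 0 0.6;0 0 0 0 0 0 0.5;0 0 0 0 0 0 0.3;0 0 0 0 0 0 0.1;0 0 0 0 0 0 0;0 0 0 0 0 0 0;0 0 0.5 0 0 0 0;0 0 2 0 0 0 0;0 0 3 0 0 0 0;0 0 4 0 0 0 0'
```

```text
time: 7.5
tcp_pos: [0.4739, -0.0807, 0.0186]
eef_rot: [0.814, 1.412, -0.815]
wrist_force: [-3.8, 1.3, 14.2]
gripper_width: 0.291
time: 8.75
tcp_pos: [0.4728, -0.0802, 0.1129]
eef_rot: [0.814, 1.415, -0.815]
wrist_force: [1.0, -0.6, 0.6]
gripper_width: 0.999
```

```bash
python3 -m jog '1 1 1 0 0 0 0;2.5 2.7 0 0 0 -0.08 0;3 3.2 0 0 0 -0.08 0;3 3.2 0 0 0 -0.08 0;3 3.2 0 0 0 -0.06 0;1.7 2 0 0 0 -0.04 0;0.5 0.6 0 0 0 0 0;0 0 0 0 0 0 0;0 0 0 0 0 0 0'
python3 look.py side 110 240 200 340 s6.png
python3 -c "
from h import *
im=eyes.camera('top'); cv2.imwrite('pics/t6.png',im[:,:,::-1]); measure('top',im,'sink',(294,214));measure('top',im,'coil')"
```

```text
time: 9.88
tcp_pos: [0.6198, 0.0769, 0.1219]
eef_rot: [1.071, 1.291, -1.074]
wrist_force: [-0.5, -0.1, -0.0]
gripper_width: 0.997
t 9.88 tcp [0.6198 0.0769 0.1219] x-axis [-0.0011 -0.0012 -1.    ] jaw ang -79.5 deg, width 1.00 F [-0.4826 -0.1245 -0.0116] q7 -1.85
top sink ctr 477 -100 rect 472 -92 size 119 89 ang 0
top coil none [89.7569 79.0972 62.8333] [58 67 63]
```

View pics/s6.png

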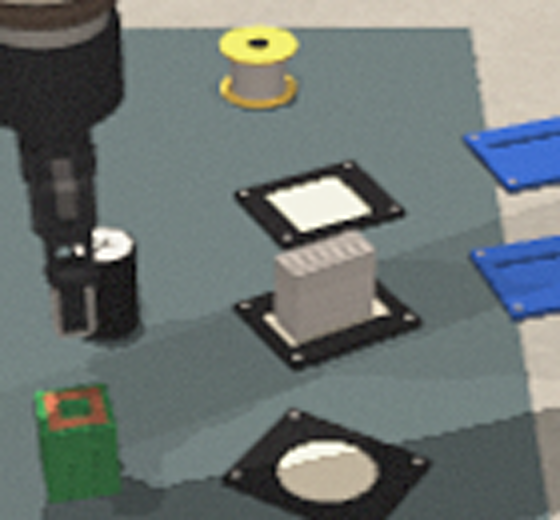

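The sink stands upright inside the oblong recess (px 325,290), with white floor showing on both sides. Now the coil.

```bash
python3 -m jog '0 0 -2 0 0 0 0;0 0.1 -3 0 0 0 0;0 0 -3 0 0 0 0;0 0 -1.5 0 0 0 0;0 0 -1 0 0 0 0;0 0 0 0 0 0 0;0 0 0 0 0 0 0'; python3 -m jog '0 0 0 0 0 0 0.4;0 0 0 0 0 0 0.5;0 0 0 0 0 0 0.6;0 0 0 0 0 0 0.8;0 0 0 0 0 0 1;0 0 0 0 0 0 1;0 0 0 0 0 0 1;0 0 0 0 0 0 1' 40; python3 -m jog '0 0 0.5 0 0 0 1;0 0 1.5 0 0 0 1;0 0 3 0 0 0 1;0 0 3 0 0 0 1;0 0 0 0 0 0 1;0 0 0 0 0 0 1'
```

```text
time: 10.85
tcp_pos: [0.6214, 0.0797, 0.0182]
eef_rot: [1.073, 1.29, -1.071]
wrist_force: [0.8, 0.4, 0.3]
gripper_width: 1.0
time: 11.85
tcp_pos: [0.6212, 0.0796, 0.018]
eef_rot: [1.073, 1.29, -1.071]
wrist_force: [-0.4, 0.4, 6.3]
gripper_width: 0.483
time: 12.6
tcp_pos: [0.6201, 0.0792, 0.097]
eef_rot: [1.072, 1.291, -1.073]
wrist_force: [-0.6, 0.3, -0.9]
gripper_width: 0.485
```

```bash
python3 -m jog '-0.5 -1 1 0 0 0 1;-1.5 -3 0 0 0 0.05 1;-1.8 -3.6 0 0 0 0.05 1;-1.9 -4 0 0 0 0.05 1;-1.9 -4 0 0 0 0.05 1;-1.9 -4 0 0 0 0.05 1;-1.9 -4 0 0 0 0.04 1;-1.6 -3.2 0 0 0 0 1;-1 -2 0 0 0 0 1;-0.4 -0.7 0 0 0 0 1';python3 -m jog '0 0 0 0 0 0 1;0 0 0 0 0 0 1'; python3 look.py side 100 200 220 340 s7.png
```

```text
time: 13.85
tcp_pos: [0.4747, -0.2175, 0.1069]
eef_rot: [0.855, 1.397, -0.856]
wrist_force: [-0.5, -0.1, -1.1]
gripper_width: 0.49
time: 14.1
tcp_pos: [0.4771, -0.2141, 0.1074]
eef_rot: [0.852, 1.398, -0.851]
wrist_force: [0.5, 0.5, -1.7]
gripper_width: 0.491
t 14.10 tcp [ 0.4771 -0.2141  0.1074] x-axis [ 0.0004  0.0007 -1.    ] jaw ang -62.7 deg, width 0.49 F [ 0.5139  0.532  -1.6881] q7 -1.05
```

View pics/s7.png

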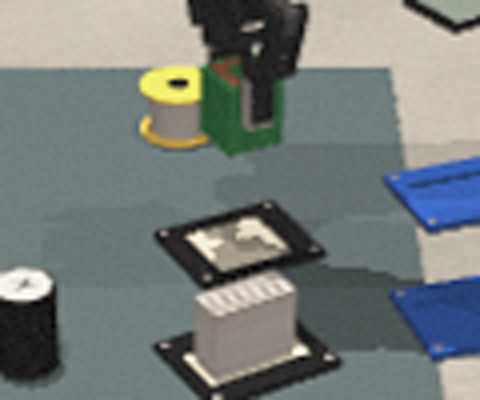

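The coil is centred in the jaws (px 255,115) and upright over the square plate. Lowering.

```bash
python3 -m jog '0 -0.1 -2 0 0 0 1;0 0 -2.5 0 0 0 1;0 0 -2 0 0 0 1;0 0 -1.2 0 0 0 1;0 0 -0.6 0 0 0 1;0 0 -0.3 0 0 0 1;0 0 0 0 0 0 1;0 0 0 0 0 0 1'
```

```text
time: 15.15
tcp_pos: [0.477, -0.2167, 0.0219]
eef_rot: [0.853, 1.396, -0.853]
wrist_force: [0.4, 0.4, -1.3]
gripper_width: 0.488
```

```bash
python3 -m jog '0 0 -0.1 0 0 0 1;0 0 -0.1 0 0 0 1;0 0 0 0 0 0 1'; python3 -m jog '0 0 0 0 0 0 0.4;0 0 0 0 0 0 0.3;0 0 0 0 0 0 0.2;0 0 0 0 0 0 0.1;0 0 0 0 0 0 0;0 0 0 0 0 0 0;0 0 0.5 0 0 0 0;0 0 2 0 0 0 0;0 0 3 0 0 0 0;0 0 4 0 0 0 0'
```

```text
time: 15.52
tcp_pos: [0.4767, -0.2167, 0.02]
eef_rot: [0.852, 1.397, -0.853]
wrist_force: [-2.0, 0.4, 5.0]
gripper_width: 0.486
time: 16.77
tcp_pos: [0.4762, -0.2161, 0.116]
eef_rot: [0.853, 1.398, -0.852]
wrist_force: [0.4, 0.3, -0.2]
gripper_width: 1.004
```

```bash
python3 -m jog '1 1 0.5 0 0 0 0;2.5 2.5 0 0 0 0 0;3 3 0 0 0 0 0;3 3 0 0 0 0 0;2.5 2.5 0 0 0 0 0;1.4 1.5 0 0 0 0 0;0.5 0.5 0 0 0 0 0;0 0 0 0 0 0 0;0 0 0 0 0 0 0'; python3 look.py side 90 220 200 340 s8.png
```

```text
time: 17.9
tcp_pos: [0.6146, -0.0782, 0.1191]
eef_rot: [0.853, 1.397, -0.855]
wrist_force: [0.6, -0.8, -0.7]
gripper_width: 1.002
t 17.90 tcp [ 0.6146 -0.0782  0.1191] x-axis [-0.001 -0.001 -1.   ] jaw ang -62.9 deg, width 1.00 F [ 0.5938 -0.7915 -0.715 ] q7 -1.34
```

View pics/s8.png

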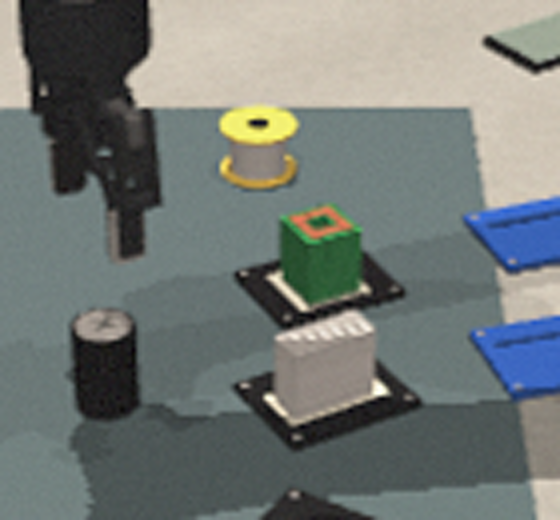

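The coil sits upright in the square recess (px 320,255), with floor visible around it. The gripper is above the big cap (105,360).

```bash
python3 -m jog '0 0.2 -2 0 0 0 0;0 0 -3 0 0 0 0;0 0 -2.5 0 0 0 0;0 0 -1.2 0 0 0 0;0 0 -0.8 0 0 0 0;0 0 0 0 0 0 0;0 0 0 0 0 0 0'; python3 -m jog '0 0 0 0 0 0 0.4;0 0 0 0 0 0 0.5;0 0 0 0 0 0 0.6;0 0 0 0 0 0 0.8;0 0 0 0 0 0 1;0 0 0 0 0 0 1;0 0 0 0 0 0 1;0 0 0 0 0 0 1' 40; python3 -m jog '0 0 0.5 0 0 0 1;0 0 1.5 0 0 0 1;0 0 3 0 0 0 1;0 0 2 0 0 0 1;0 0 0 0 0 0 1;0 0 0 0 0 0 1'
```

```text
time: 18.82
tcp_pos: [0.6163, -0.0744, 0.0251]
eef_rot: [0.853, 1.396, -0.852]
wrist_force: [0.2, 0.3, 0.3]
gripper_width: 1.001
time: 19.82
tcp_pos: [0.616, -0.0746, 0.0249]
eef_rot: [0.853, 1.396, -0.853]
wrist_force: [-1.0, 0.3, 5.8]
gripper_width: 0.481
time: 20.58
tcp_pos: [0.6149, -0.0747, 0.0937]
eef_rot: [0.852, 1.398, -0.854]
wrist_force: [-0.6, 0.1, -1.9]
gripper_width: 0.484
```

```bash
python3 -m jog '-0.9 1.1 0.5 0 0 0 1;-2.2 2.5 0 0 0 0 1;-3 3.2 0 0 0 0 1;-3 3.2 0 0 0 0 1;-2.7 2.9 0 0 0 0 1;-1.5 1.6 0 0 0 0 1;-0.6 0.7 0 0 0 0 1;0 0 0 0 0 0 1;0 0 0 0 0 0 1'; python3 look.py side 150 270 220 350 s9.png
```

```text
time: 21.7
tcp_pos: [0.4776, 0.0765, 0.0993]
eef_rot: [0.854, 1.396, -0.854]
wrist_force: [-0.0, -0.1, -1.2]
gripper_width: 0.483
t 21.70 tcp [0.4776 0.0765 0.0993] x-axis [ 0.0006 -0.0001 -1.    ] jaw ang -62.9 deg, width 0.48 F [-0.0067 -0.0877 -1.2336] q7 -1.66
```

View pics/s9.png

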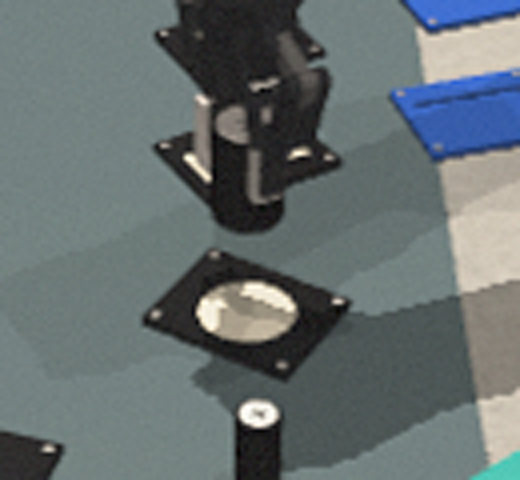

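The big cap is held upright (px 248,170). Lowering.

```bash
python3 -m jog '-0.1 0 -1.5 0 0 0 1;0 0 -2.5 0 0 0 1;0 0 -1.5 0 0 0 1;0 0 -1 0 0 0 1;0 0 -0.5 0 0 0 1;0 0 -0.1 0 0 0 1;0 0 0 0 0 0 1;0 0 0 0 0 0 1'
```

```text
time: 22.75
tcp_pos: [0.476, 0.0776, 0.0288]
eef_rot: [0.853, 1.396, -0.852]
wrist_force: [-0.3, 0.4, -0.6]
gripper_width: 0.476
```

```bash
python3 -m jog '0 0 -0.1 0 0 0 1;0 0 -0.1 0 0 0 1;0 0 0 0 0 0 1'; python3 -m jog '0 0 0 0 0 0 0.4;0 0 0 0 0 0 0.3;0 0 0 0 0 0 0.2;0 0 0 0 0 0 0.1;0 0 0 0 0 0 0;0 0 0 0 0 0 0;0 0 0.5 0 0 0 0;0 0 2 0 0 0 0;0 0 3 0 0 0 0;0 0 4 0 0 0 0'
```

```text
time: 23.12
tcp_pos: [0.4758, 0.0775, 0.0268]
eef_rot: [0.853, 1.396, -0.853]
wrist_force: [-2.3, -0.6, 5.8]
gripper_width: 0.481
time: 24.38
tcp_pos: [0.4747, 0.0775, 0.1219]
eef_rot: [0.852, 1.399, -0.853]
wrist_force: [0.0, -0.3, 0.4]
gripper_width: 0.999
```

```bash
python3 -m jog '0 1.5 0 0 0 0 0;0 3 0 0 0 0 0;0 3.5 0 0 0 0 0;-0.2 3 0 0 0 0 0;0 2 0 0 0 0 0;0 0.9 0 0 0 0 0;0 0 0 0 0 0 0;0 0 0 0 0 0 0'; python3 look.py side 170 300 200 340 s10.png
```

```text
time: 25.38
tcp_pos: [0.4735, 0.2154, 0.121]
eef_rot: [0.853, 1.397, -0.855]
wrist_force: [0.3, -0.1, -1.4]
gripper_width: 0.999
t 25.38 tcp [0.4735 0.2154 0.121 ] x-axis [-0.0006 -0.001  -1.    ] jaw ang -62.9 deg, width 1.00 F [ 0.3462 -0.0692 -1.3669] q7 -1.93
```

View pics/s10.png

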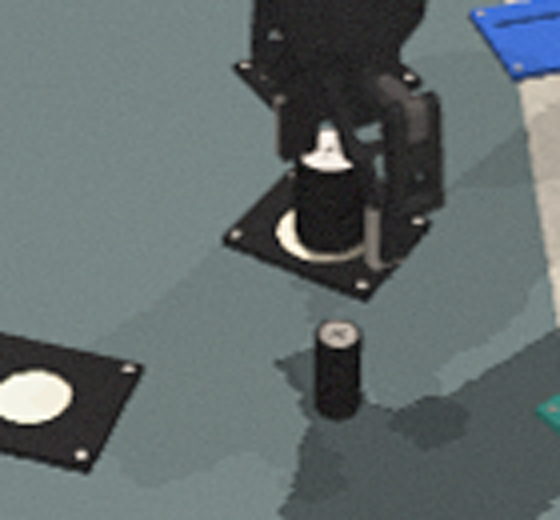

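The big cap stands inside the large round recess (px 325,215). The small cap is next (338,370).

```bash
python3 -m jog '0 0 -2 0 0 0 0;0 0 -3 0 0 0 0;0 0 -3 0 0 0 0;0 0 -1.5 0 0 0 0;0 0 -0.8 0 0 0 0;0 0 0 0 0 0 0;0 0 0 0 0 0 0'; python3 -m jog '0 0 0 0 0 0 0.6;0 0 0 0 0 0 0.65;0 0 0 0 0 0 0.7;0 0 0 0 0 0 0.8;0 0 0 0 0 0 1;0 0 0 0 0 0 1;0 0 0 0 0 0 1;0 0 0 0 0 0 1' 30; python3 -m jog '0 0 0.5 0 0 0 1;0 0 1.5 0 0 0 1;0 0 3 0 0 0 1;0 0 3 0 0 0 1;0 0 0 0 0 0 1;0 0 0 0 0 0 1'
```

```text
time: 26.3
tcp_pos: [0.4742, 0.2169, 0.0191]
eef_rot: [0.854, 1.396, -0.852]
wrist_force: [-0.2, -0.7, 0.3]
gripper_width: 1.0
time: 27.3
tcp_pos: [0.4737, 0.2166, 0.0186]
eef_rot: [0.853, 1.397, -0.853]
wrist_force: [-0.4, -0.7, 5.9]
gripper_width: 0.283
time: 28.05
tcp_pos: [0.4734, 0.2162, 0.0983]
eef_rot: [0.853, 1.397, -0.853]
wrist_force: [0.0, -1.3, -1.7]
gripper_width: 0.284
```

```bash
python3 -m jog '1.2 0 0 0 0 0 1;2.5 0 0 0 0 0 1;3.5 0 0 0 0 0 1;3.5 -0.2 0 0 0 0 1;3 0 0 0 0 0 1;1.6 0 0 0 0 0 1;0.7 0 0 0 0 0 1;0 0 0 0 0 0 1;0 0 0 0 0 0 1'; python3 look.py side 180 310 150 300 s11.png
```

```text
time: 29.18
tcp_pos: [0.6326, 0.2148, 0.0979]
eef_rot: [0.852, 1.398, -0.853]
wrist_force: [-0.2, 0.1, -0.9]
gripper_width: 0.282
t 29.18 tcp [0.6326 0.2148 0.0979] x-axis [-0.0011 -0.0003 -1.    ] jaw ang -62.7 deg, width 0.28 F [-0.2246  0.0924 -0.8999] q7 -1.81
```

View pics/s11.png

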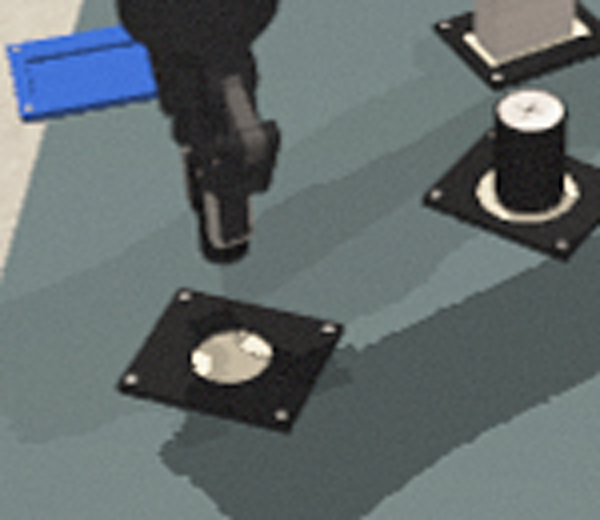

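The small cap is held (its bottom at px 223,255), and the big cap is central in its recess (528,160). Lowering to 2 mm above the picking height.

```bash
python3 -m jog '0 0 -2 0 0 0 1;0 0 -2.5 0 0 0 1;0 0 -1.5 0 0 0 1;0 0 -1 0 0 0 1;0 0 -0.5 0 0 0 1;0 0 -0.1 0 0 0 1;0 0 0 0 0 0 1;0 0 0 0 0 0 1'
```

```text
time: 30.22
tcp_pos: [0.634, 0.2147, 0.023]
eef_rot: [0.853, 1.396, -0.852]
wrist_force: [-0.2, -0.1, -1.0]
gripper_width: 0.286
```

```bash
python3 -m jog '0 0 -0.2 0 0 0 1;0 0 -0.1 0 0 0 1;0 0 -0.1 0 0 0 1;0 0 0 0 0 0 1'; python3 -m jog '0 0 0 0 0 0 0.6;0 0 0 0 0 0 0.5;0 0 0 0 0 0 0.3;0 0 0 0 0 0 0.1;0 0 0 0 0 0 0;0 0 0 0 0 0 0;0 0 0.5 0 0 0 0;0 0 2 0 0 0 0;0 0 3 0 0 0 0;0 0 4 0 0 0 0'; python3 -m jog '0 0 3 0 0 0 0;0 0 3 0 0 0 0;-1 -3 3 0 0 0 0;-3 -4 2 0 0 0 0;-4 -4 2 0 0 0 0;-4 -4 0 0 0 0 0;-4 -4 0 0 0 0 0;-4 -4 0 0 0 0 0;-3 -3 0 0 0 0 0;0 0 0 0 0 0 0'
```

```text
time: 30.72
tcp_pos: [0.6341, 0.2147, 0.0206]
eef_rot: [0.853, 1.396, -0.852]
wrist_force: [-3.5, -3.0, 13.6]
gripper_width: 0.286
time: 31.98
tcp_pos: [0.6332, 0.2145, 0.115]
eef_rot: [0.852, 1.398, -0.853]
wrist_force: [0.6, 0.6, -0.9]
gripper_width: 1.003
time: 33.22
tcp_pos: [0.4016, -0.0478, 0.2443]
eef_rot: [0.854, 1.393, -0.858]
wrist_force: [0.4, 0.6, 0.4]
gripper_width: 1.0
```

```bash
python3 -m jog '-1 -3 0 0 0 0 0;-2 -5 0 0 0 0 0;-2 -5 0 0 0 0 0;-2 -5 0 0 0 0 0;-2 -5 0 0 0 0 0;-2 -5 0 0 0 0 0;-2 -5 0 0 0 0 0;-2 -5 0 0 0 0 0;-2 -5 0 0 0 0 0;-1 -3 0 0 0 0 0'; python3 -m jog '0 0 0 0 0 0 0;0 0 0 0 0 0 0'
python3 - <<'E'
from h import *
V=[]
for n,(y0,y1,x0,x1) in(('top',(120,245,150,380)),('side',(130,300,170,330))):
    im=eyes.camera(n); v=im[:,:,::-1].copy(); cv2.imwrite(f'pics/{n}_end.png',v)
    seeds={'top':dict(coil=(348,206),bigcap=(234,206),smallcap=(182,150)),'side':dict(coil=(280,146),bigcap=(282,206),smallcap=(208,250))}[n]
    for k,s in seeds.items():
        S[n][k]=(*S[n][k][:2],S[n][k][2]+.002); measure(n,im,k,s,18)
    v=cv2.resize(v,None,fx=3,fy=3,interpolation=cv2.INTER_CUBIC)[y0*3:y1*3,x0*3:x1*3]
    cv2.imwrite(f'pics/{n}_endv.png',v)
tool()
E
```

```text
time: 34.48
tcp_pos: [0.2236, -0.5082, 0.2441]
eef_rot: [0.852, 1.395, -0.854]
wrist_force: [0.3, -0.4, -0.5]
gripper_width: 0.997
time: 34.72
tcp_pos: [0.2254, -0.5046, 0.2436]
eef_rot: [0.852, 1.397, -0.85]
wrist_force: [0.0, -0.1, 0.6]
gripper_width: 0.998
top coil ctr 476 -218 rect 476 -218 size 29 29 ang 28
top bigcap ctr 473 72 rect 471 69 size 51 40 ang 45
top smallcap ctr 633 213 rect 633 213 size 13 16 ang 0
side coil ctr 475 -215 rect 475 -214 size 31 32 ang 33
side bigcap ctr 473 78 rect 473 78 size 34 30 ang 0
side smallcap ctr 632 215 rect 632 215 size 17 15 ang 0
t 34.83 tcp [ 0.2252 -0.5042  0.2437] x-axis [ 0.0007  0.0001 -1.    ] jaw ang -62.6 deg, width 1.00 F [-0.5701 -0.0865 -0.0359] q7 -0.06
```

View pics/top_endv.png

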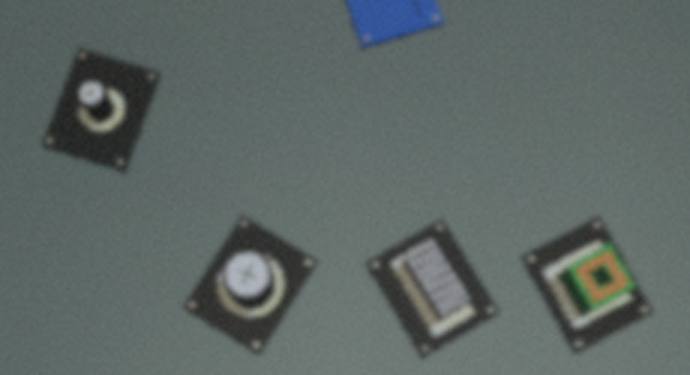

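View pics/side_endv.png

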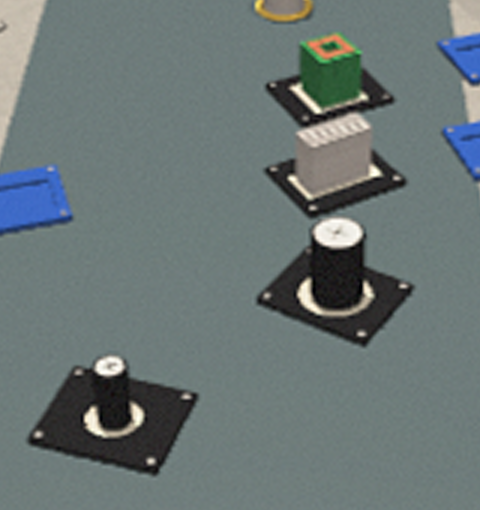

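All four parts stand in their recesses. One check is left, the sink's position from its top-face corners: top view (405,249), (433,238), (470,304), (440,318); side view (297,128), (364,114), (371,126), (300,141).

Run:
```python
from h import *
t=np.array([(405,249),(433,238),(470,304),(440,318)])/3+[150,120]
s=np.array([(297,128),(364,114),(371,126),(300,141)])/3+[170,130]
for n,p in(('top',t),('side',s)): print(n,cv2.minAreaRect((1000*ray(n,p,.052)).astype(np.float32)))
for n in('top','side'):  # bystanders: spool yellow, driver red, before/after
    for f in('0','_end'):
        im=cv2.imread(f'pics/{n}{f}.png').astype(int);b,g,r=im[...,0],im[...,1],im[...,2]
        o=[]
        for m in((r>g+60)&(b<90)&(g<70),(r>b+60)&(g>b+60)):
            ys,xs=np.nonzero(m); k=(xs>60)&(xs<460)&(ys>110); o.append((xs[k].mean().round(1),ys[k].mean().round(1)))
        print(n,f,o)
```

```text
top ((473.9791259765625, -82.04782104492188), (64.73880004882812, 27.571882247924805), 26.12788963317871)
side ((473.98394775390625, -78.65232849121094), (65.63848876953125, 19.269691467285156), 20.665889739990234)
top 0 [(np.float64(108.5), np.float64(216.6)), (np.float64(413.3), np.float64(195.6))]
top _end [(np.float64(108.5), np.float64(216.7)), (np.float64(413.3), np.float64(195.6))]
side 0 [(np.float64(290.3), np.float64(340.0)), (np.float64(169.8), np.float64(205.7))]
side _end [(np.float64(290.2), np.float64(340.0)), (np.float64(170.7), np.float64(204.6))]
```

```bash
python3 -c "from plant import hand_in; print(hand_in())"
```

```text
the job is handed in; nothing more can be done
None
```

All four parts are set down upright in their matching black nest plates, and the job is handed in at about 35 s of the 99 s allowed. No verdict was reported.

**Position:** In the last pictures each part lies within about 3 mm of its recess centre, against a tolerance of 12 mm. The exception is the top view of the big cap, which read about 5 mm off. That mask had picked up some white recess floor; the side view gave about 2.5 mm.

**Height and tilt:** I did not measure these directly. Each part was lowered until light contact of 5–14 N, at about 2 mm above its picking height. All four look upright in both views, and their tops fall where seated parts' tops should.

**Sink:** I read its corners by eye. Both views put its centre within 2 mm of the recess centre, but the angle and face size were rough: 20–26° against about 30° for the plate, and 65 mm long against 60 mm.

**Bystanders:** The screwdriver's pixel position is unchanged in both views, and the spool's is unchanged in the top view. In the side view the yellow reading shifted by about 1 px, a mask that also takes in other yellow things.

The arm is parked clear with the gripper open, touching nothing.

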